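Set the focus dial and inspect a copper coupon with the handheld microscope

TASK

First turn the focus dial on the white viewer box so that its white pointer line points at the middle of the green dot. Then pick up the cordless handheld microscope and hold it steady for two seconds square to the sloped copper coupon, its black lens end about 30 mm from the centre of the coupon and not touching it, and finally stand it upright back on its round blue pad and let go. Leave the dial on the green dot and everything else on the bench where it is.

Things in the scene. Friction and masses are not known exactly. Their poses are not given: they have to be found in the camera images.
- dial_box: White viewer box fixed to the bench, 180 (x) x 150 (y) x 50 mm high, origin at the centre of its underside, z up. The dial's vertical axis stands at x = 25 mm, y = 0 in its frame, on its top face.
- dial (a joint): Angle of the black focus dial about its vertical axis, rad, counter-clockwise seen from above is positive; 0 when the pointer line points to the box's +x side (away from the robot); stops at -2.4 and 2.4. Light steady friction (about 0.06 N m); stays where it is left.
- dial_grip (a point): Point on the dial's axis 30 mm above the box top (80 mm above the bench). The black dial is a skirt of 80 mm diameter, 8 mm high, with a bar grip 50 mm long, 14 mm thick, reaching from 8 to 40 mm above the box top. The point's x axis lies along the bar and turns with it; the white pointer line on one half of the bar and on the skirt runs to the point's +x.
- dial_tip (a point): Where the pointer line would end if prolonged to the circle of the dots: 52 mm from the dial's axis, 3 mm above the box top; turns with the dial.
- dot_green: Green round dot, 14 mm diameter, 3 mm high, fixed on the box top 52 mm from the dial's axis; origin at the centre of its underside. This is the wanted index mark. It lies 1.15 rad to one side or the other of the dial's zero.
- dot_orange: Orange dot of the same size on the other side; not wanted.
- scope: Cordless handheld microscope, a white round upright body 120 mm long and 36 mm in diameter (black lens end of 42 mm diameter over the lowest 16 mm, blue band above it), about 160 g, centre of mass about 58 mm up. Origin at the centre of the lens end's flat face (on which it stands), z along the body away from the lens. Grip it round the body.
- pad: Parking pad, a fixed blue disc, 88 mm diameter, 6 mm high; origin at the centre of its underside, z up. The microscope stands near its middle at the start.
- coupon: Copper coupon, 46 x 46 x 4 mm, fixed on a sloped grey plate (90 x 90 mm) of a fixed stand (foot 110 x 100 mm); origin at the centre of its upper face (marked with a white ring of 16 mm), about 66 mm above the bench; z is the outward normal, leaning 0.35 rad (20 degrees) from vertical towards its -x, roughly towards the robot.
- canister: Bystander: aluminium lens canister with black cap, 34 mm diameter, 50 mm high, standing on the viewer box on the robot's side of the dial.
- tape_white: Bystander: roll of white tape, 100 mm diameter, 24 mm high, lying flat.
- tape_cream: Bystander: roll of cream tape, 90 mm diameter, 18 mm high, lying on the white roll.
- tin: Bystander: brass-coloured tin, 90 mm diameter, 100 mm high.
- loupe: Bystander: yellow eye loupe, 40 mm diameter, 42 mm high.
- driver: Bystander: screwdriver with red handle, 160 mm long, lying on the bench.
- strip: Bystander: copper strip 70 x 24 x 6 mm lying on the bench.
- stand: The fixed stand that carries the coupon; origin at the centre of the underside of its foot, z up, yaw as the coupon's.
Not all that is in view belongs to the job. Of the things that look like the pad, take the one that is farthest from the robot's base at the start.

How it is judged:
By the outcome, as a careful person would: the job done as asked, in the order asked, and still so for the second after the job is handed in, with the robot touching nothing.
It also fails if it takes over 72 s, if anything falls off the work surface, if the arm or the gripper's body presses on something with over 40 N, if the wrist force passes 120 N, or if a joint passes its speed limit or range.

ROBOT

A 6-joint arm with a two-finger parallel gripper is mounted at the origin on the work surface. World frame = base frame: x ahead of the robot, y to its left, z up, the work surface at z = 0. Lengths are in m, angles in degrees, forces in N, time in s.
With the tool pointing down it reaches from about 0.325 to 0.85 m from the base axis. Payload 15.5 kg.
Tool frame: the origin (TCP) lies at the very end of the fingers, on their centre line; the grasp point (between the pads) lies arm.grip_depth behind it (arm.grip_depth is the distance from the TCP to the grasp point, in m); z points along the fingers, y is the line along which they close (so a half turn about z gives the same grasp; the last joint's range is limited). The gripper opens to 91 mm and grips with 3 to 60 N. Pads are 32 mm wide; open, the fingers measure 118 mm over their backs; the gripper's body (76 mm by 178 mm) begins 60 mm behind the grasp point.
Start: joints at [-70.216, 28.281, 77.091, -0, 74.628, -5.472], TCP at [0.267, -0.565, 0.214] pointing down, gripper open.
Joint ranges: [-166.48, 166.48], [-47.26, 123.95], [12.59, 153.08], [-70.14, 250.14], [6.76, 159.57], [-176.63, 176.63]. Speed limits (degrees/s): [108.29, 108.29, 147.25, 172.46, 172.46, 172.46].

INTERFACE

Orientations are given as a 3x3 rotation matrix whose columns are the frame's x, y, z axes.
In Python, from rig import arm gives the robot as it stands. Calls block until the motion is done:
- arm.move_to(position, orientation): joint-space move of the TCP to a pose.
- arm.move_l(position, orientation=None, feed=0.15): straight line of the TCP; orientation=None keeps the orientation; feed is the mean speed in m/s.
- arm.move_joints(angles): joint-space move.
- arm.grip(opening): finger opening in m; the grip force is fixed at half the most; returns when the fingers have stopped.
- arm.sleep(seconds).
- arm.solve_ik(position, orientation): joint angles nearest the present ones, or None.
- arm.snapshot(name): name is "scene" or "top" or "wrist"; returns the picture (384x512x3 uint8, red, green, blue); there is no depth.
- arm.get_calibration(name): a dict with "intrinsics" (3x3 intrinsics, pixels), "cam_to_world" (4x4, takes a point from camera to world coordinates). Camera axes: x right, y down, z forward; pixel columns grow to the right and rows downward; lengths in m; the calibration is good to about 2 mm. A picture is of the moment at which its call begins: read the wrist's pose just before it. get_calibration takes no time and is no camera call; for the wrist camera it gives the pose at the moment of the call.
A pose or a line that the arm cannot do raises arm.Unreachable and nothing moves.
- arm.sign_off(): hands the job in; it is judged then, once.
Readings, each from a call of its own:
- arm.current_t(): time.
- arm.current_joint_positions(): joint angles.
- arm.current_dq(): joint speeds.
- arm.current_tau(): joint torques, N m.
- arm.current_ee_pos(): TCP position.
- arm.current_tool_rot(): TCP orientation.
- arm.current_force(): force on the tool from outside, world axes, zero at the start.
- arm.current_torque(): the same for the moment, N m.
- arm.current_width(): finger opening in m.
- arm.current_grasp_force(): force on a finger pad.
Only numpy, scipy, OpenCV 4.12 (cv2) and the standard library are available. Lean on these libraries where they do the work, as an engineer would, in place of code of your own. Each camera call takes 0.05 s, during which the arm holds its last target. There are 200 camera calls.

## Working session

There is one attempt and no reset: what is moved stays moved. The work goes in short steps, each a Python script; the robot and the scene stay as the last script left them, time stands still between calls to the robot, and variables do not carry over. Pictures are saved under pics/ and viewed, at most 10 in all, crops included, and the job is handed in when it is done.

```bash
mkdir -p pics; ls
python3 - <<'E'
from rig import arm
import cv2,numpy as np
for n in("scene","top"):
    cv2.imwrite(f"pics/{n}0.png",arm.snapshot(n)[:,:,::-1])
    c=arm.get_calibration(n);print(n,np.round(c["intrinsics"],1).tolist(),np.round(c["cam_to_world"],3).tolist())
print(arm.grip_depth,arm.current_t())
E
```

```text
pics
scene [[371.8, 0.0, 258.2], [0.0, 371.8, 188.1], [0.0, 0.0, 1.0]] [[0.807, 0.368, -0.461, 1.179], [0.59, -0.492, 0.64, -0.814], [0.009, -0.789, -0.615, 0.844], [0.0, 0.0, 0.0, 1.0]]
top [[464.2, 0.0, 247.4], [0.0, 464.2, 196.1], [0.0, 0.0, 1.0]] [[-0.041, -0.976, 0.214, 0.237], [-0.999, 0.04, -0.009, 0.006], [0.0, -0.214, -0.977, 1.708], [0.0, 0.0, 0.0, 1.0]]
0.0188 0.1
```

View pics/scene0.png

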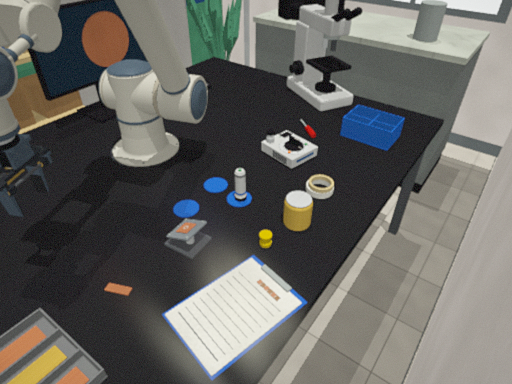

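View pics/top0.png

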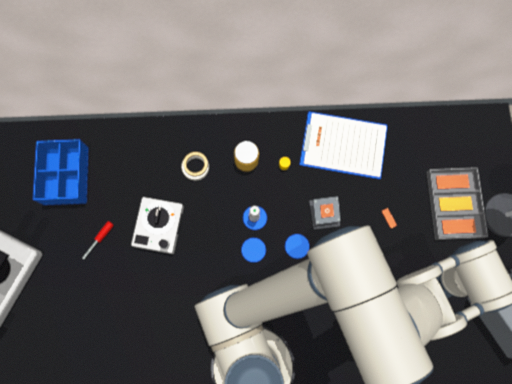

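Scene: viewer box at top (157,225), scope on a blue disc at (255,217). The blue discs are at top (255,217), (254,250) and (297,245). The coupon is at (327,210). Next I'll get rough positions and then use the wrist camera.

```bash
cat > h.py <<'E'
from rig import arm
import numpy as np, cv2
def ray(cal,uv):
    T=np.array(cal["cam_to_world"]);d=np.linalg.inv(cal["intrinsics"])@[uv[0],uv[1],1]
    return T[:3,3],T[:3,:3]@d
def onplane(cal,uv,z):
    o,d=ray(cal,uv);return o+d*(z-o[2])/d[2]
def proj(cal,p):
    T=np.array(cal["cam_to_world"]);q=T[:3,:3].T@(np.array(p)-T[:3,3]);q=cal["intrinsics"]@q;return q[:2]/q[2]
def tri(rays):
    A=0;b=0
    for o,d in rays:
        d=d/np.linalg.norm(d);P=np.eye(3)-np.outer(d,d);A=A+P;b=b+P@o
    return np.linalg.solve(A,b)
def down(yaw): # tool z down, tool y at yaw+90deg (x along yaw)
    c,s=np.cos(yaw),np.sin(yaw);return np.array([[c,s,0],[s,-c,0],[0,0,-1]])
def blobs(img,lo,hi,amin=20):
    m=cv2.inRange(cv2.cvtColor(img,cv2.COLOR_RGB2HSV),np.array(lo),np.array(hi))
    n,_,st,ce=cv2.connectedComponentsWithStats(m)
    return m,[(tuple(np.round(ce[i],1)),int(st[i,4]),st[i,:4].tolist()) for i in range(1,n) if st[i,4]>=amin]
E
python3 - <<'E'
from h import *
np.set_printoptions(precision=4,suppress=True)
c=arm.get_calibration("top")
for n,uv,z in[("box",(157,225),.05),("dial",(157,216),.08),("pad",(255,217),.006),("p2",(254,250),.006),("p3",(297,245),.006),("coupon",(327,210),.066),("tin",(246,155),.1),("loupe",(285,163),.042),("tape",(195,165),.04),("driver",(100,238),.01),("strip",(389,217),.006)]:
    p=onplane(c,uv,z);print(n,p,np.hypot(*p[:2]))
w=arm.get_calibration("wrist");R=arm.current_tool_rot();print(w["intrinsics"]);T=np.array(w["cam_to_world"])
print(R.T@T[:3,:3],R.T@(T[:3,3]-arm.current_ee_pos()));print(R)
E
```

```text
box [0.5076 0.3211 0.05  ] 0.6006403953389382
dial [0.5351 0.3154 0.08  ] 0.6211286353675515
pad [ 0.5298 -0.0346  0.006 ] 0.5309611657923325
p2 [ 0.4076 -0.0254  0.006 ] 0.4084126028338596
p3 [ 0.4194 -0.1839  0.006 ] 0.45796375526601457
coupon [ 0.5343 -0.2932  0.066 ] 0.609492189349271
tin [ 0.7422 -0.01    0.1   ] 0.7422421969738651
loupe [ 0.7232 -0.1548  0.042 ] 0.7396006450709058
tape [0.7299 0.1813 0.04  ] 0.7520839270515468
driver [0.4745 0.5378 0.01  ] 0.7172281761859031
strip [ 0.5093 -0.5324  0.006 ] 0.7367444072670742
[[313.5486   0.     260.3639]
 [  0.     313.5486 192.4847]
 [  0.       0.       1.    ]]
[[-0.0008 -0.9721 -0.2345]
 [ 1.     -0.0007 -0.0005]
 [ 0.0003 -0.2345  0.9721]] [ 0.0654  0.0019 -0.1699]
[[ 0.9044  0.4267 -0.0004]
 [ 0.4267 -0.9044  0.001 ]
 [ 0.0001 -0.0011 -1.    ]]
```

```bash
cat > look.py <<'E'
from h import *
import pickle
S={}
def look(n,x,y,z,yaw=0):
    arm.move_to([x,y,z],down(yaw)); arm.sleep(.15)
    c=arm.get_calibration("wrist"); im=arm.snapshot("wrist"); S[n]=(im,c)
    cv2.imwrite(f"pics/{n}.png",im[:,:,::-1])
look("cA",.46,-.33,.25); look("cB",.46,-.22,.25)
look("pA",.44,-.035,.30); look("bA",.45,.24,.28); look("bB",.45,.34,.28)
for n in("top","scene"): S[n]=(arm.snapshot(n),arm.get_calibration(n))
pickle.dump(S,open("S.pkl","wb"));print(arm.current_t(),arm.current_joint_positions())
cv2.imwrite("pics/mont.png",np.vstack([np.hstack([cv2.resize(S[n][0],(400,300)) for n in r]) for r in(("cA","pA"),("bA","bB"))])[:,:,::-1])
E
python3 look.py
```

```text
5.2333 [ 3.09265547e+01  1.99268143e+01  8.03875280e+01 -3.58290750e-03
  7.96745268e+01  1.20995858e+02]
```

View pics/mont.png

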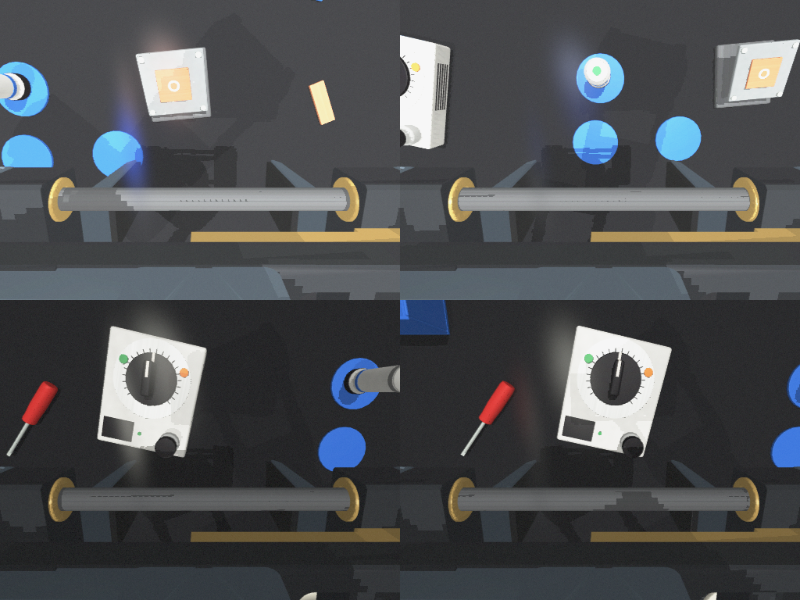

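Montage of the wrist views:
- **Dial:** the box shows a green dot at left, bA(124,358), and an orange dot at right, (184,373). The pointer is roughly straight ahead, and the canister is at near right.
- **Pads:** the discs in pA are at (600,78), (595,142) and (678,138). The farthest, with the scope on it, is the pad.
- **Coupon:** copper with a white ring, at cA(173,86).

Next I'll measure all of these.

```bash
cat > meas.py <<'E'
from h import *
import pickle
np.set_printoptions(precision=4,suppress=True)
S=pickle.load(open("S.pkl","rb"))
for n in("bA","bB"):
    im,c=S[n]
    _,g=blobs(im,(45,90,60),(85,255,255),25);_,o=blobs(im,(5,120,120),(20,255,255),40)
    g=max(g,key=lambda b:b[1]);o=max([b for b in o if b[0][1]<215],key=lambda b:b[1])
    G=onplane(c,g[0],.053)[:2];O=onplane(c,o[0],.053)[:2]
    y=(G-O)/np.linalg.norm(G-O);x=np.array([y[1],-y[0]]);A=(G+O)/2-x*.052*np.cos(1.15)
    # skirt: dark blob around A
    hsv=cv2.cvtColor(im,cv2.COLOR_RGB2HSV);pc=proj(c,[*A,.058])
    yy,xx=np.mgrid[:384,:512];near=np.hypot(xx-pc[0],yy-pc[1])<55
    print(n,g,o,"GO",np.linalg.norm(G-O),"axis",A,"yaw",np.degrees(np.arctan2(x[1],x[0])),"axpix",pc)
    cv2.imwrite(f"pics/{n}_crop.png",cv2.resize(im[int(pc[1])-60:int(pc[1])+60,int(pc[0])-70:int(pc[0])+70],None,fx=4,fy=4,interpolation=2)[:,:,::-1])
quads=[]
for n in("cA","cB"):
    im,c=S[n];m,b=blobs(im,(8,70,150),(25,255,255),150);print(n,b)
    b=[q for q in b if 100<q[0][0]<400 and q[0][1]<170 and abs(q[2][2]-q[2][3])<15];b=max(b,key=lambda q:q[1]);x0,y0,w,h=b[2]
    mm=np.zeros_like(m);mm[y0:y0+h,x0:x0+w]=m[y0:y0+h,x0:x0+w]
    hull=cv2.convexHull(cv2.findContours(mm,0,1)[0][0] if 0 else np.argwhere(mm)[:,::-1].astype(np.int32))
    q=cv2.approxPolyN(hull,4)[0] if hasattr(cv2,"approxPolyN") else cv2.boxPoints(cv2.minAreaRect(hull))
    q=q.reshape(-1,2).astype(float);ce=q.mean(0)
    q=q[np.argsort(np.arctan2(q[:,1]-ce[1],q[:,0]-ce[0]))];print(q.tolist())
    sub=im[y0:y0+h,x0:x0+w];wm=cv2.inRange(cv2.cvtColor(sub,cv2.COLOR_RGB2HSV),(0,0,200),(180,60,255));wm[:6]=0;wm[-6:]=0;wm[:,:6]=0;wm[:,-6:]=0
    r=np.argwhere(wm);ring=(r.min(0)+r.max(0))[::-1]/2+[x0,y0];print("ring",ring,len(r))
    quads.append((c,q,ring))
C=[tri([ray(c,q[i]) for c,q,_ in quads]) for i in range(4)];C=np.array(C)
ring=tri([ray(c,r) for c,_,r in quads]);print("corners",C,"ring",ring,C.mean(0))
nrm=np.linalg.svd(C-C.mean(0))[2][2];nrm*=np.sign(nrm[2]);print("n",nrm,np.degrees(np.arccos(nrm[2])),"az",np.degrees(np.arctan2(nrm[1],nrm[0])))
print("edges",[np.linalg.norm(C[i]-C[i-1]) for i in range(4)])
for n in("pA","cA","bA"):
    im,c=S[n];_,b=blobs(im,(90,120,60),(120,255,255),200);print(n,[(q,onplane(c,q[0],.006)[:2]) for q in b if q[0][1]<215])
E
python3 meas.py
```

```text
bA ((np.float64(157.7), np.float64(75.0)), 95, [153, 70, 11, 11]) ((np.float64(235.1), np.float64(92.8)), 95, [230, 87, 11, 12]) GO 0.09430491318306476 axis [0.5346 0.3181] yaw -12.589741782947787 axpix [192.8356 101.7032]
bB ((np.float64(241.0), np.float64(74.5)), 99, [236, 69, 11, 12]) ((np.float64(317.5), np.float64(92.4)), 96, [312, 87, 11, 12]) GO 0.09443236579286002 axis [0.5346 0.3188] yaw -12.591660976625885 axpix [275.6702 101.2647]
cA [((np.float64(226.2), np.float64(111.1)), 1175, [203, 86, 43, 45]), ((np.float64(74.9), np.float64(255.7)), 910, [62, 227, 33, 57]), ((np.float64(446.2), np.float64(255.2)), 953, [426, 227, 34, 57]), ((np.float64(385.9), np.float64(302.3)), 3768, [244, 292, 268, 18])]
[[208.0, 89.0], [241.0, 86.0], [245.0, 127.0], [200.0, 132.0]]
ring [219.  104.5] 196
cB [((np.float64(322.4), np.float64(108.6)), 1540, [302, 87, 43, 45]), ((np.float64(495.7), np.float64(131.2)), 1117, [480, 103, 32, 57]), ((np.float64(74.7), np.float64(255.2)), 937, [62, 227, 33, 57]), ((np.float64(446.3), np.float64(255.3)), 934, [427, 227, 33, 57]), ((np.float64(386.5), np.f
[... 588 characters left out ...]
[ 0.5206, -0.0381])), (((np.float64(355.5), np.float64(176.9)), 2665, [326, 149, 60, 57]), array([ 0.4182, -0.1806])), (((np.float64(249.6), np.float64(181.7)), 2621, [221, 153, 58, 58]), array([ 0.4112, -0.0215]))]
cA [(((np.float64(33.8), np.float64(115.4)), 2585, [0, 79, 64, 70]), array([ 0.5279, -0.0423])), (((np.float64(151.2), np.float64(195.2)), 3039, [118, 163, 67, 66]), array([ 0.4223, -0.184 ])), (((np.float64(33.8), np.float64(195.2)), 2321, [2, 172, 67, 43]), array([ 0.4226, -0.0242]))]
bA [(((np.float64(449.6), np.float64(108.7)), 2134, [423, 74, 62, 66]), array([ 0.5269, -0.022 ])), (((np.float64(436.9), np.float64(189.8)), 2731, [406, 162, 62, 57]), array([ 0.413 , -0.0193]))]
```

Run:
```python
from h import *
import pickle
S=pickle.load(open("S.pkl","rb"))
def crop(n,u,v,w=100,h=74):
    im=S[n][0];x0,y0=int(u-w/2),int(v-h/2)
    o=cv2.resize(im[y0:y0+h,x0:x0+w],(400,296),interpolation=cv2.INTER_CUBIC);print(n,x0,y0);return o
cv2.imwrite("pics/crops.png",np.vstack([np.hstack([crop("cA",223,110),crop("cB",322,110)]),np.hstack([crop("bB",276,95),crop("pA",256,96)])])[:,:,::-1])
```

```text
cA 173 73
cB 272 73
bB 226 58
pA 206 59
```

View pics/crops.png

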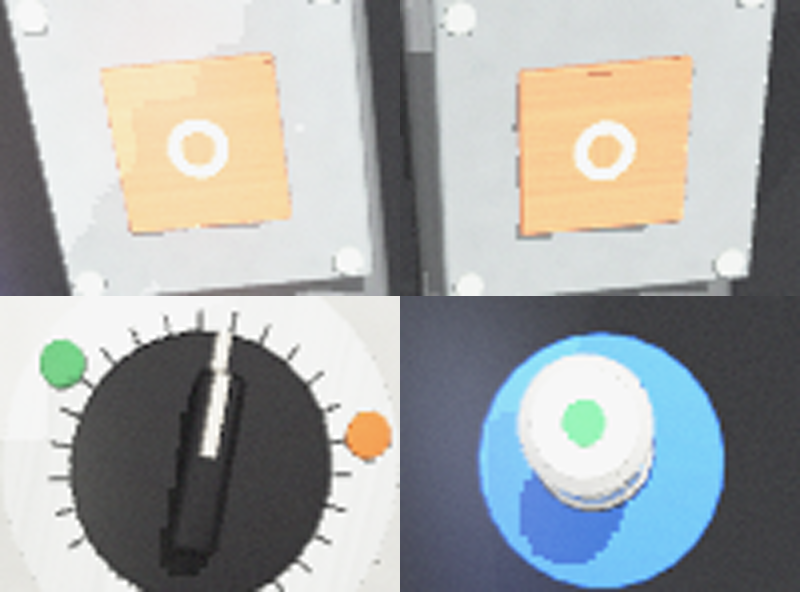

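The crops show coupon corners and ring cleanly in cA and cB. The pointer line starts at bB (278,98) and ends at (282.5,67.5). In pA the scope top is centred at (252.5,90) and the pad at (256.5,100).

```bash
cat > m2.py <<'E'
from h import *
import pickle
np.set_printoptions(precision=4,suppress=True)
S=pickle.load(open("S.pkl","rb"))
q={"cA":np.array([[101,70],[272,53],[291,217],[132,233],[198,150]])/4+[173,73],"cB":np.array([[123,70],[291,57],[282,219],[122,235],[205,151]])/4+[272,73]}
ring=tri([ray(S[n][1],q[n][4]) for n in q]);print("ring",ring)
for n in q:
    c=S[n][1];print(n,"ring@66",onplane(c,q[n][4],.066))
    for i,j,z in((0,1,.0739),(3,2,.0581)):
        d=onplane(c,q[n][i],z)-onplane(c,q[n][j],z);print(" len",np.linalg.norm(d),"yaw",np.degrees(np.arctan2(-d[0],d[1])))
A=np.array([.5346,.3185]);c=S["bB"][1]
for p,z in(((278,98),.09),((281,77.5),.09),((282.5,67.5),.058)):
    d=onplane(c,p,z)[:2]-A;print("ptr",d,np.degrees(np.arctan2(d[1],d[0])))
a,b=onplane(c,(278,98),.09),onplane(c,(281,77.5),.09);print("line",np.degrees(np.arctan2(*(b-a)[1::-1])))
c=S["pA"][1];print("scope top",onplane(c,(252.5,90),.126),"pad",onplane(c,(256.5,100),.006))
for n in("cA","bA"):
    print(n,[proj(S[n][1],p) for p in((.527,-.034,.006),(.527,-.034,.126))])
E
python3 m2.py
```

```text
ring [ 0.5326 -0.2914  0.0662]
cA ring@66 [ 0.5325 -0.2914  0.066 ]
 len 0.045223051693010004 yaw 5.2879886565034555
 len 0.04529445497242391 yaw 5.521542635992044
cB ring@66 [ 0.5327 -0.2914  0.066 ]
 len 0.04411255160347915 yaw 4.13366941989095
 len 0.04529573756350113 yaw 5.533339684754733
ptr [ 0.0019 -0.0008] -21.905224814274085
ptr [ 0.0232 -0.0038] -9.252744132141578
ptr [ 0.038  -0.0074] -11.00202904332216
line -8.044512806697181
scope top [ 0.5336 -0.0298  0.126 ] pad [ 0.5295 -0.0325  0.006 ]
cA [array([ 27.4322, 116.17  ]), array([-67.8388, 115.9584])]
bA [array([458.4032, 108.6114]), array([532.3316, 105.5242])]
```

```bash
cat > dial.py <<'E'
from h import *
A=[.5346,.3185];y0,y1=np.radians(-9.5),np.radians(53.3)
arm.grip(.05)
arm.move_to([*A,.15],down(y0)); arm.move_l([*A,.066],feed=.1)
arm.grip(0.0); print("w",arm.current_width(),arm.current_grasp_force(),arm.current_force())
for k in(1/3,2/3,1): arm.move_to([*A,.066],down(y0+k*(y1-y0)))
arm.sleep(.3); print(arm.current_torque(),arm.current_force())
arm.grip(.035); arm.move_l([*A,.16],feed=.15)
arm.move_to([.45,.32,.28],down(0)); arm.sleep(.15)
c=arm.get_calibration("wrist");im=arm.snapshot("wrist")
import pickle;pickle.dump((im,c),open("D.pkl","wb"))
pc=proj(c,[*A,.058]).astype(int);x0,y0=pc-[64,50];print(x0,y0,arm.current_t())
cv2.imwrite("pics/dial1.png",cv2.resize(im[y0:y0+96,x0:x0+128],(768,576),interpolation=2)[:,:,::-1])
E
python3 dial.py
```

```text
w 0.013388156297016734 29.97341752052307 [-0.0292477   9.89153393 -2.23684462]
[2.94288716 0.29621177 0.07686936] [-2.61151475 15.60015086 -2.15269347]
195 50 12.45
```

View pics/dial1.png

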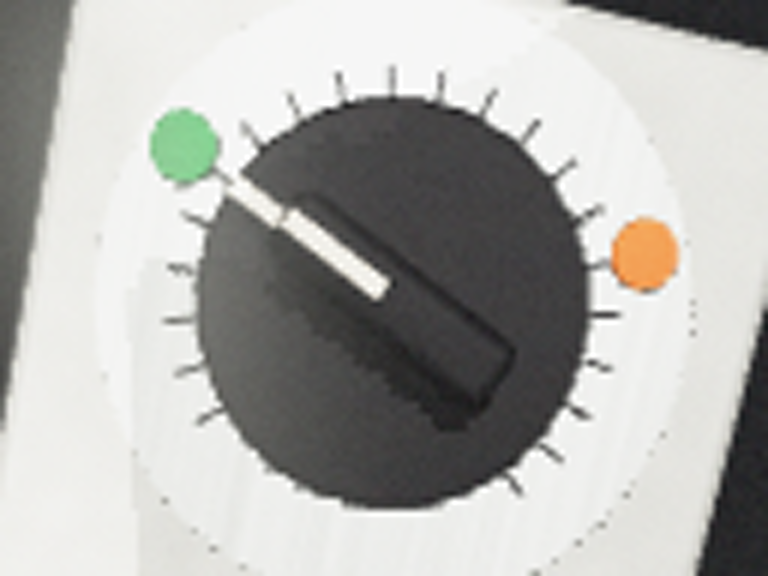

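Run:
```python
from h import *
import pickle
im,c=pickle.load(open("D.pkl","rb"))
f=lambda u,v,z:onplane(c,(195+u/6-.4,50+v/6-.4),z)[:2]
ang=lambda d:np.degrees(np.arctan2(d[1],d[0]))
a,b=f(280,222,.058),f(236,182,.058);G=f(184.5,146,.053);O=f(645,254,.053);p,q=f(380,292,.09),f(291,216,.09)
y=(G-O)/np.linalg.norm(G-O);A=(G+O)/2-np.array([y[1],-y[0]])*.052*np.cos(1.15);S=f(393,302,.058)
print(A,S,"skirt line",ang(b-a),"b from A",ang(b-A),"bar line",ang(q-p),"q from A",ang(q-A),"b from S",ang(b-S),"G",ang(G-A),ang(G-S))
```

```text
[0.53469231 0.31830597] [0.53570089 0.31833606] skirt line 48.796238085535116 b from A 52.547117367784786 bar line 50.63893699851075 q from A 52.07971686109039 b from S 53.71789714189303 G 53.191567273454154 54.077675950714536
```

The pointer is within about 0.7° (0.6 mm) of the green dot's centre, so the dial is done. Now the scope.

```bash
cat > scope.py <<'E'
from h import *
np.set_printoptions(precision=4,suppress=True)
P=np.array([.5325,-.0315]);ht=.0492
arm.grip(.08)
arm.move_to([*P,.19],down(0)); arm.move_l([*P,.006+ht],feed=.12)
arm.grip(0.0); print("w",arm.current_width(),arm.current_grasp_force(),arm.current_force())
arm.move_l([*P,.16],feed=.1); print("lift",arm.current_force())
C=np.array([.5326,-.2914,.0662]);y=np.radians(5.3);t=.35
Rz=np.array([[np.cos(y),-np.sin(y),0],[np.sin(y),np.cos(y),0],[0,0,1]])
n=Rz@[-np.sin(t),0,np.cos(t)];cx=Rz@[np.cos(t),0,np.sin(t)];cy=Rz[:,1]
R=np.column_stack([cx,-cy,-n])
arm.move_to(C+n*(.10+ht),R); arm.move_l(C+n*(.030+ht),feed=.06)
arm.sleep(.5);t0=arm.current_t()
ims=[arm.snapshot(k) for k in("scene","wrist")]
print(arm.current_ee_pos()-(C+n*(.03+ht)),arm.current_force(),t0,arm.current_width())
cs=arm.get_calibration("scene");u,v=proj(cs,C).astype(int);print(u,v,proj(cs,C+n*.03),proj(cs,C+n*.15),proj(cs,C))
a=cv2.resize(ims[0][v-56:v+24,u-45:u+45],(450,400),interpolation=2);b=cv2.resize(ims[1],(350,262));b=np.vstack([b,np.zeros((138,350,3),np.uint8)])
cv2.imwrite("pics/hold.png",np.hstack([a,b])[:,:,::-1])
E
python3 scope.py
```

```text
w 0.03542314498247996 29.98151522129774 [-0.6184 -0.6761  1.9311]
lift [-0.8019  0.1155 -1.7688]
[0. 0. 0.] [-0.2585 -1.8941 -1.1591] 20.775 0.03510367196354521
184 227 [180.5821 219.5173] [164.4562 184.7576] [184.3738 227.6906]
```

View pics/hold.png

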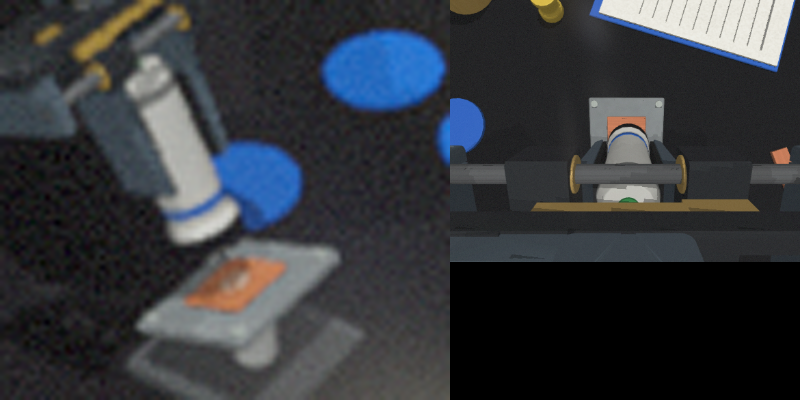

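The hold view shows the scope over the ring, but its axis looks slightly less tilted than predicted. It may have pivoted in the grip, so I'll check with predicted silhouette edges.

```bash
cat > chk.py <<'E'
from h import *
np.set_printoptions(precision=1,suppress=True)
R=np.array(arm.current_tool_rot());T=np.array(arm.current_ee_pos())
cs=arm.get_calibration("scene");cw=arm.get_calibration("wrist");a=arm.snapshot("scene");b=arm.snapshot("wrist")
G=T-R[:,2]*arm.grip_depth
def edge(cal,tilt,h,r,s):  # h: height above lens
    ax=-(R@[np.sin(tilt),0,np.cos(tilt)]);p=G+ax*(h-.068);vd=p-np.array(cal["cam_to_world"])[:3,3]
    e=np.cross(ax,vd);e/=np.linalg.norm(e);return proj(cal,p+s*r*e)
for nm,cal,(x0,y0),k in(("scene",cs,(150,170),8),("wrist",cw,(210,150),4)):
    for tl in(-6,0,6):
        print(nm,tl,[(edge(cal,np.radians(tl),h,r,s)-[x0,y0])*k for h,r in((30,.018),(115,.018)) for s in(-1,1) for h in[h/1000]],"lens",[(edge(cal,np.radians(tl),h,.021,s)-[x0,y0])*k for h in(0,.016) for s in(-1,1)])
A=cv2.resize(a[170:240,150:200],(400,560),interpolation=cv2.INTER_CUBIC);B=cv2.resize(b[150:290,210:310],(400,560),interpolation=cv2.INTER_CUBIC)
cv2.imwrite("pics/chk%d.png"%int(arm.current_t()*100),np.hstack([A,B])[:,:,::-1]);print("pics/chk%d.png"%int(arm.current_t()*100))
E
python3 chk.py; ls pics; cp pics/chk*.png pics/C1.png
```

```text
scene -6 [array([253.2, 310.2]), array([184.4, 411.6]), array([180.2, 113.5]), array([184.3, 411.4])] lens [array([285.3, 373.1]), array([176.6, 414.6]), array([272.4, 338.2]), array([162.8, 379.8])]
scene 0 [array([259.5, 308.3]), array([199.1, 417.1]), array([169.2, 109.3]), array([199. , 416.9])] lens [array([297.5, 371.8]), array([191.5, 420.7]), array([281.4, 336.3]), array([174.6, 385.1])]
scene 6 [array([265.4, 305.7]), array([213.3, 420.7]), array([158.7, 106.7]), array([213.2, 420.5])] lens [array([308.9, 369.2]), array([205.9, 424.7]), array([289.8, 333.4]), array([186. , 388.9])]
wrist -6 [array([ 77.1, 313.1]), array([289.8, 280.2]), array([-13.8, 539.3]), array([289.8, 280.3])] lens [array([ 76.8, 272.4]), array([306.1, 280.8]), array([ 67.6, 292.4]), array([313.9, 301.4])]
wrist 0 [array([ 76.6, 290.2]), array([290.3, 241.5]), array([-12.2, 590.5]), array([290.3, 241.6])] lens [array([ 76. , 235.7]), array([306.7, 241.8]), array([ 66.9, 262.6]), array([314.4, 269.2])]
wrist 6 [array([ 75.8, 267.4]), array([291. , 203.7]), array([ -9.7, 637. ]), array([291.1, 203.9])] lens [array([ 74.8, 199.1]), array([307.6, 204. ]), array([ 65.8, 233.1]), array([315.2, 238.2])]
pics/chk2097.png
bA.png
bA_crop.png
bB.png
bB_crop.png
cA.png
cB.png
chk2097.png
crops.png
dial1.png
hold.png
mont.png
pA.png
scene0.png
top0.png
```

View pics/C1.png

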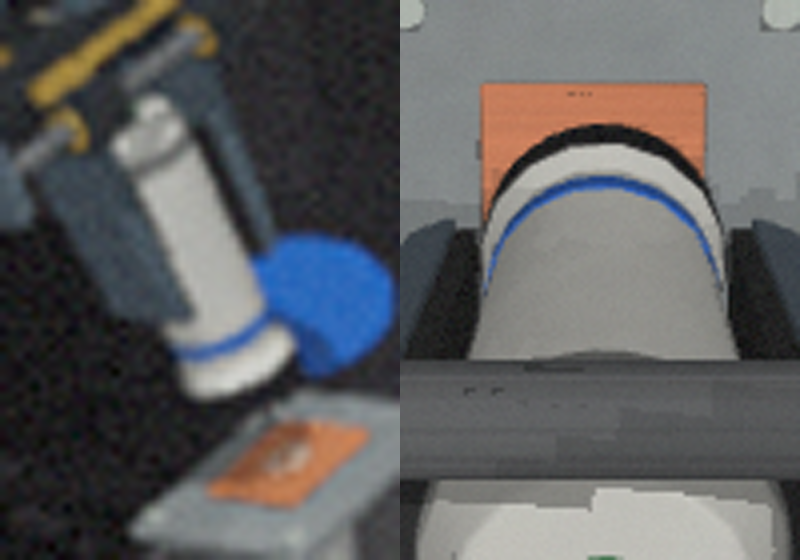

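Run:
```python
from h import *
R=np.array(arm.current_tool_rot());T=np.array(arm.current_ee_pos());cw=arm.get_calibration("wrist");G=T-R[:,2]*arm.grip_depth
for tl in(-4,0,4):
    t=np.radians(tl);ax=-(R@[np.sin(t),0,np.cos(t)]);ex=np.cross(R[:,1],-ax);ex*=np.sign(ex@R[:,0])
    print(tl,[((proj(cw,G+ax*(h-.068)+ex*.021)-[210,150])*4).round(0) for h in(0,.016)])
print(arm.current_t())
```

```text
-4 [array([191., 150.]), array([191., 165.])]
0 [array([191., 126.]), array([190., 145.])]
4 [array([191., 101.]), array([190., 126.])]
20.975
```

Measured lens top and black/white boundary (rows 124 and 143) match the zero-tilt prediction (126 and 145). The scope is square to the coupon at about 30 mm. I'll complete the hold, then return it to the pad.

```bash
cat > back.py <<'E'
from h import *
np.set_printoptions(precision=4,suppress=True)
arm.sleep(2.8); R=np.array(arm.current_tool_rot());T=np.array(arm.current_ee_pos())
arm.move_l(T-R[:,2]*.09,feed=.08)
P=[.5295,-.032];ht=.0492
arm.move_to([*P,.16],down(0)); arm.sleep(.2); f0=np.array(arm.current_force())
arm.move_l([*P,.006+ht+.012],feed=.1)
for dz in np.arange(.011,-.0025,-.001):
    arm.move_l([*P,.006+ht+dz],feed=.03)
    f=np.array(arm.current_force())-f0
    if f[2]>1.2: break
print("dz",dz,f); arm.sleep(.3)
arm.grip(.06); arm.sleep(.3); arm.move_l([*P,.2],feed=.12)
arm.move_to([.44,-.035,.30],down(0)); arm.sleep(.3)
im=arm.snapshot("wrist");s=arm.snapshot("scene");t=arm.snapshot("top");print(arm.current_t(),arm.current_force())
cv2.imwrite("pics/end.png",np.hstack([cv2.resize(im[50:200,160:360],(400,300)),cv2.resize(s[90:240,140:340],(400,300))])[:,:,::-1])
cv2.imwrite("pics/endtop.png",t[:,:,::-1])
E
python3 back.py
```

```text
dz -1.0408340855860843e-17 [0.1441 1.0669 1.2301]
33.9833 [-0.8522  0.4378 -0.7811]
```

View pics/end.png

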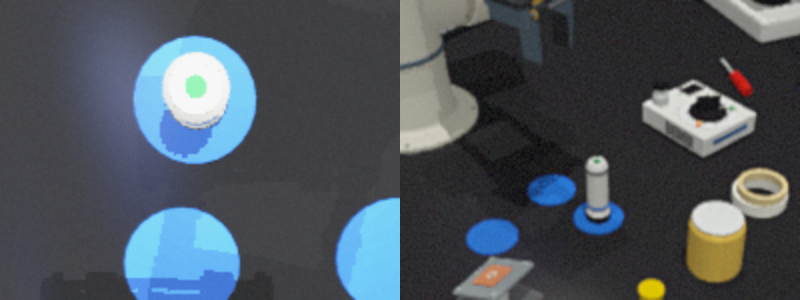

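The scope stands upright near the pad's middle (195,90 in the left crop). Everything else in view is where it was, and the arm is clear.

```bash
python3 -c "
from rig import arm
print(arm.sign_off())"
```

```text
the job is handed in; nothing more can be done
None
```

I set the dial on the green dot (within about 1°), held the microscope square to the coupon at about 30 mm for over two seconds, stood it back on its pad, and handed the job in at about 34 s.

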